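Feel the parking wells, then park the suction lifter in the clear one

ROBOT

A 6-joint arm with a two-finger parallel gripper is mounted at the origin on a cart in front of the work surface, level with it; the furniture and walls round the work are solid. World frame = base frame: x ahead of the robot, y to its left, z up, the work surface at z = 0. Lengths are in mm, angles in rad, forces in N, time in s.
With the tool pointing down it reaches from about 300 to 775 mm from the base axis. Payload 14.6 kg.
Tool frame: the origin (TCP) lies on the mounting face of the last link; the fingertips stand 199 mm ahead of it and the grasp point (between the pads) lies 180 mm ahead of it; z points along the fingers, y is the line along which they close (so a half turn about z gives the same grasp; the last joint's range is limited). The gripper opens to 94 mm and grips with 3 to 60 N. Pads are 16 mm wide; open, the fingers measure 119 mm over their backs; the gripper's body (75 mm by 177 mm) begins 78 mm behind the grasp point.
Start: joints at [-1.367, 0.3, 1.521, -0, 1.321, -0.067], TCP at [147.12, -529.95, 404.646] pointing down, gripper open.
Joint ranges: [-3.03, 3.03], [-0.79, 2.21], [0.23, 2.52], [-1.04, 4.18], [0, 3.07], [-2.55, 2.55]. Speed limits (rad/s): [2.22, 2.22, 2.57, 3.14, 3.14, 3.14].

INTERFACE

Orientations are given as [roll, pitch, yaw] about the fixed x, y, z axes, in that order (R = Rz(yaw) Ry(pitch) Rx(roll)).
In Python, from cell import manip gives the robot as it stands. The module is installed in compiled form; this text tells all that it offers.
- The arm moves only by the shell command python3 -m creep 'ROWS' [FORCE]. ROWS is a JSON object of lists of equal length, an entry for each row: "slide": the shift along the world's x, y, z in cm, a list of three; "turn": the turn about the world's z in rad; "claw": the opening, from 0 (shut) to 1 (fully open). A call has 1 to 8 rows; each row shifts and turns the commanded pose from where the row before left it; what a row does not reach is not made up. A row lasts 1/8 s, in which the tool goes at most 62.5 mm and 10.7 degrees, less where a joint would pass 70% of its speed; a pose out of reach is approached as far as the arm can. A call with a gripper value outside its range is refused whole. The fingers move at their own pace and stop on an object; FORCE is the grip in N (left out, the last holds). Time passes only in rows, so rows that do not move let the fingers close. It gives the time, the measured TCP pose, the force, the opening and the grip force at its end, in the units of the state.
- manip.read_state(): the state, without advancing time (a new reading comes with each control period).
- manip.camera(name): name is "scene" or "top" or "wrist"; returns (picture, depth): 400x640x3 uint8, red, green, blue; 400x640 float32, mm along the optical axis (not along the pixel's ray), 0 where there is no reading.
- manip.calibration(name): a dict with "intrinsics" (3x3 intrinsics, pixels), "pose" (4x4, takes a point from camera to world coordinates). Camera axes: x right, y up, looking along -z (the intrinsics and any distortion apply to the point x, -y, -z); pixel columns grow to the right and rows downward; lengths in mm; the calibration is good to about 2 mm. A picture is of the moment at which its call begins: read the wrist's pose just before it. calibration takes no time and is no camera call; for the wrist camera it gives the pose at the moment of the call.
- manip.sign_off(): hands the job in; it is judged then, once.
Trained networks look in the newest picture that a camera, given by its name, has taken for a name from the list of things; names that differ only in an ending like _2 or _b are one class to them, and where a whole thing is asked for, a point or a joint stands for the part that bears it (a point fixed in the world has none). Each returns a list of dicts, best first, with "score" (0 to 1); they miss things now and then, are a little off and sometimes report something else, mostly with a low value. They report only what shows in the picture. A call takes as long as a camera call. They do not tell look-alikes from the thing itself.
- manip.cut_out(query, camera): "mask" (400x640 bool, what is visible of it) and "position" ([column, row] in pixels, amid what is visible of it).
The state is a dict: "clock": time; "joints": joint angles; "qd": joint speeds; "effort": joint torques, N m; "eef_pos": TCP position; "eef_rot": TCP orientation; "wrist_force": force on the tool from outside, world axes, zero at the start; "moment": the same for the moment, N m; "finger_gap": finger opening in mm; "finger_force": force on a finger pad.
Only numpy, scipy, OpenCV 4.12 (cv2) and the standard library are available. Lean on these libraries where they do the work, as an engineer would, in place of code of your own. Each camera call takes 0.05 s, during which the arm holds its last target. There are 200 camera calls.

TASK

Park the yellow suction lifter upright in the empty well of the grey two-well stand, its cup flat on the well's floor. One well, you are not told which, still has a dark disc left lying on its floor that the cup would stand on, so before you move the lifter, reach into a well with the empty, closed gripper and touch down in its middle to feel whether the disc is there; then park the lifter in the well that is clear and let go. Do not knock over the flux bottle.

Things in the scene. Friction and masses are not known exactly. Their poses are not given: they have to be found in the camera images.
- well_a (a point): Floor centre of one of two equal round wells in a fixed grey block, the stand (100 x 190 mm, 50 mm high, on the desk). Each well is open at the top, 78 mm across, 32 mm deep: rigid black floor 18 mm above the desk, rim 32 mm above this point. z up; y runs along the stand's long side towards its well_a end; the well centres lie 92 mm apart.
- well_b (a point): Floor centre of the stand's other well (-y end), same sizes and axes. One of the two wells, either one, holds the leftover: a loose dark blue rigid disc, 33 mm across, 9 mm thick, flat on the floor within 8 mm of its middle. A touch at the middle meets the floor at this point's height in the clear well, the disc 9 mm higher in the other.
- lifter_stem (a point): Middle of the stem of the yellow suction lifter, upright and loose on the desk: 89 mm tall, about 50 g; cup and body 58 mm across, 52 mm high; above them the grip stem, 12 mm (x) by 18 mm (y), from 51 to 89 mm above the underside. This point is on the axis, 70 mm above the underside; z up. Take it by the stem from above, across either pair of faces.
- lifter: The same yellow suction lifter; origin at the centre of its underside, z up along its axis, x across the stem's 12 mm, y across its 18 mm.
- flux_bottle: Bystander: yellow bottle with a red pointed cap, 61 mm across, 190 mm tall, loose; origin at the centre of its underside, z up.
Not all that is in view belongs to the job. Several things look just like the lifter: the one meant starts farthest to the robot's right.

How it is judged:
By the outcome, as a careful person would: the job done as asked, in the order asked, and still so for the second after the job is handed in, with the robot touching nothing.
It also fails if it takes over 46 s, if anything falls off the work surface, if the arm or the gripper's body presses on something with over 40 N, if the wrist force passes 120 N, or if a joint passes its speed limit or range.

## Working session

There is one attempt and no reset: what is moved stays moved. The work goes in short steps, Python scripts to look and compute and a shell command to move; the robot and the scene stay as the last step left them, time stands still between calls to the robot, and variables do not carry over. Pictures are saved under pics/ and viewed, at most 10 in all, crops included, and the job is handed in when it is done.

```bash
mkdir -p pics
cat > h.py <<'E'
from cell import manip
import numpy as np, cv2
def snap(n):
    p,d=manip.camera(n); c=manip.calibration(n); return p,d,np.array(c["intrinsics"]),np.array(c["pose"]),c
def pts(d,K,T):
    v,u=np.mgrid[0:d.shape[0],0:d.shape[1]]
    x=(u-K[0,2])/K[0,0]*d; y=(v-K[1,2])/K[1,1]*d
    P=np.stack([x,-y,-d,np.ones_like(d)],-1)@T.T
    P=P[...,:3]; P[d<=0]=np.nan; return P
def save(p,n): cv2.imwrite("pics/"+n+".png",cv2.cvtColor(p,cv2.COLOR_RGB2BGR))
E
python3 - <<'E'
from h import *
a=[]
for n in("scene","top"):
    p,d,K,T,c=snap(n); print(n,{k:v for k,v in c.items() if k not in("pose",)},T[:3,3])
    a.append(p); P=pts(d,K,T)
    for q in("lifter","well_a","flux_bottle"):
        try:
            for r in manip.cut_out(q,n):
                m=r["mask"]; X=P[m]; print(n,q,round(r["score"],2),np.round(r["position"]),np.round(np.nanmedian(X,0)),np.round(np.nanmax(X[:,2])),m.sum())
        except Exception as e: print(q,e)
save(cv2.resize(np.vstack(a),(480,600)),"a"); print(manip.read_state())
save(a[1],"top")
E
```

```text
scene {'intrinsics': array([[455.35416819,   0.        , 317.09934046],
       [  0.        , 455.35416819, 203.7799871 ],
       [  0.        ,   0.        ,   1.        ]])} [  438.09058571 -1182.03567485   983.29107033]
scene lifter 0.79 [298. 244.] [ 466. -276.   20.] 93.0 327
scene lifter 0.76 [290. 219.] [ 452. -171.   21.] 91.0 248
scene lifter 0.76 [338. 158.] [639. 133.  23.] 93.0 181
scene lifter 0.47 [266. 163.] [394. 122.  19.] 90.0 207
scene well_a 0.56 [303. 173.] [510.   6.  41.] 60.0 1387
scene flux_bottle 0.81 [325. 281.] [ 522. -493.  106.] 194.0 1185
top {'intrinsics': array([[380.91386719,   0.        , 322.77687524],
       [  0.        , 380.91386719, 200.51331664],
       [  0.        ,   0.        ,   1.        ]])} [ 436.78185493 -162.63862685  949.32357445]
top lifter 0.71 [187. 152.] [632. 134.  17.] 91.0 446
top lifter 0.68 [315. 232.] [ 448. -164.   18.] 93.0 391
top lifter 0.66 [191. 252.] [391. 123.  17.] 93.0 479
top lifter 0.62 [357. 224.] [ 460. -266.   17.] 92.0 453
top well_a 0.71 [236. 208.] [509.  16.  47.] 55.0 3423
top flux_bottle 0.58 [447. 201.] [ 517. -457.  135.] 192.0 981
{'clock': 0.4, 'joints': array([-1.36659014e+00,  3.00008821e-01,  1.52107821e+00, -3.68822610e-05,
        1.32073001e+00, -6.66148526e-02]), 'qd': array([-0.00028918,  0.00044516, -0.00033616, -0.00174234,  0.00036224,
       -0.00142199]), 'effort': array([-1.32435980e-03, -5.31198514e+01, -3.52606523e+01,  7.07440241e-02,
        2.18669622e-02, -2.70242691e-05]), 'eef_pos': array([ 147.12265542, -529.94913184,  404.55274714]), 'eef_rot': array([-3.14136639e+00,  2.07173337e-05,  2.70830172e-01]), 'wrist_force': array([-0.14598675,  0.54585451, -0.62186848]), 'moment': array([ 0.03154552, -0.01104752,  0.00536104]), 'finger_force': 0.0, 'finger_gap': 94.02975363703965}
```

View pics/a.png

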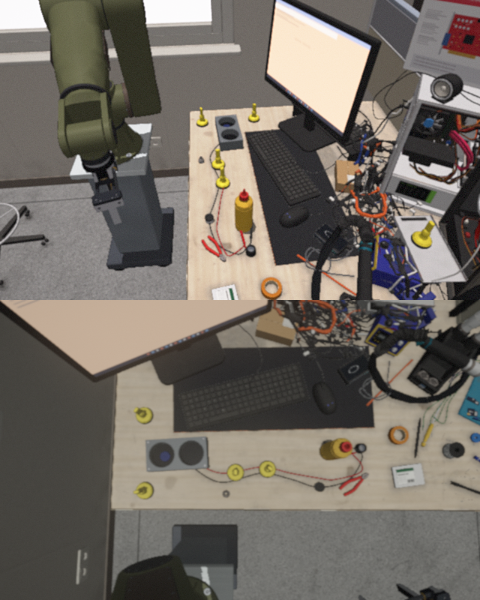

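The pictures show four lifter look-alikes on the desk, at top pixels (187,152), (315,232), (191,252) and (357,224). A similar yellow object sits at scene (563,312), apparently on a white side surface. I'll check that one's position and enlarge the candidates before choosing.

```bash
cat > m.py <<'E'
from h import *
from scipy.optimize import least_squares
a=[]
p,d,K,T,c=snap("scene"); P=pts(d,K,T)
print("odd one",[np.round(P[r,c]) for r,c in((300,566),(312,563),(322,560),(330,575))])
a.append(cv2.resize(p[270:350,510:620],(400,300)))
p,d,K,T,c=snap("top"); P=pts(d,K,T)
a.append(cv2.resize(p[185:260,290:390],(400,300),interpolation=2))
b=cv2.resize(p[150:260,175:390],(800,300),interpolation=2)
save(np.vstack([np.hstack(a),b]),"b")
for r in manip.cut_out("lifter","top"):
    m=cv2.dilate(r["mask"].astype(np.uint8),np.ones((5,5)))>0; X=P[m]; t=X[X[:,2]>75]; s=X[(X[:,2]>6)]
    print(np.round(r["position"]),len(t),np.round(t.mean(0),1) if len(t) else 0, np.round((np.nanmin(s,0)+np.nanmax(s,0))/2))
w=manip.cut_out("well_a","top")[0]["mask"]
m=cv2.dilate(w.astype(np.uint8),np.ones((9,9)))>0
X=P[m]; t=X[(X[:,2]>42)&(X[:,2]<60)]
rect=cv2.minAreaRect(t[:,:2].astype(np.float32)); print("stand",rect,len(t))
f=X[(X[:,2]>8)&(X[:,2]<35)]
print("floor pts",len(f),np.round(np.percentile(f[:,2],[5,25,50,75,95])))
E
python3 m.py
```

```text
odd one [array([1070., -605.,  113.]), array([1018., -662.,  153.]), array([1016., -670.,  129.]), array([1050., -683.,  113.])]
[192. 258.] 45 [389.7 128.   86.4] [393. 129.  48.]
[359. 225.] 39 [ 461.7 -268.9   87.9] [ 461. -269.   50.]
[313. 231.] 33 [ 450.8 -164.3   88.9] [ 448. -164.   49.]
[188. 153.] 47 [635.8 138.4  85.7] [637. 139.  49.]
stand ((506.661376953125, 21.80162811279297), (100.3169174194336, 190.7252197265625), 4.090212345123291) 1811
floor pts 1652 [16. 18. 19. 21. 28.]
```

View pics/b.png

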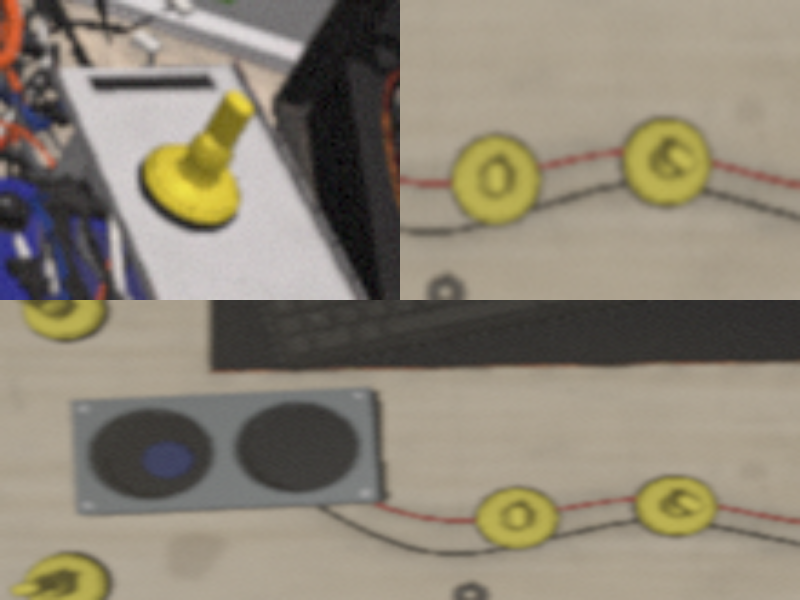

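The candidates are:
- Top (357,224), at (462,-269).
- Top (315,232), at (451,-164).
- Top (191,252), at (390,128).
- Top (187,152), at (636,138).
- Scene (563,312), at about (1020,-665). It stands on a white box 113 mm up, so it is not on the desk, and it is out of reach.

The one meant is top (357,224), the rightmost (lowest y) lifter standing on the desk; the upper right crop confirms it. The lower crop shows a bluish spot in the +y well at crop (167,460), while the -y well at crop (297,448) looks clear. I'll touch the -y well to feel it.

```bash
python3 -m creep '{"slide":[[2.3,3.2,0],[2.3,3.2,0],[2.3,3.2,0],[2.3,3.2,0],[2.3,3.2,0],[2.3,3.2,0],[2.3,3.2,0],[2.3,3.2,0]],"turn":[0,0,0,0,0,0,0,0],"claw":[0,0,0,0,0,0,0,0]}' 20
python3 -m creep '{"slide":[[2.2,3.1,0],[2.2,3.1,0],[2.2,3.1,0],[2.2,3.1,0],[2.2,3.1,0],[2.2,3.1,0],[2.2,3.1,0],[2.2,3.1,0]],"turn":[0,0,0,0,0,0,0,0],"claw":[0,0,0,0,0,0,0,0]}'
cat > w.py <<'E'
from h import *
import sys
s=manip.read_state(); p,d,K,T,c=snap("wrist"); P=pts(d,K,T); save(p,sys.argv[1])
print(s["clock"],s["eef_pos"],s["eef_rot"],s["wrist_force"],"cam",T[:3,3].round())
for q in ("well_a",):
    for r in manip.cut_out(q,"wrist"):
        m=cv2.dilate(r["mask"].astype(np.uint8),np.ones((9,9)))>0; X=P[m]; t=X[(X[:,2]>44)&(X[:,2]<56)]
        print(r["score"],m.sum(),len(t),cv2.minAreaRect(t[:,:2].astype(np.float32)))
E
python3 w.py w1
```

```text
clock: 1.6
eef_pos: [331.7, -272.8, 404.8]
eef_rot: [3.141, -0.0, 0.271]
wrist_force: [0.9, -0.2, 0.1]
finger_gap: 17.4
finger_force: 0.0
clock: 2.6
eef_pos: [507.7, -24.8, 404.8]
eef_rot: [3.141, -0.0, 0.271]
wrist_force: [0.5, -0.7, -0.2]
finger_gap: 0.5
finger_force: 0.0
2.6 [507.71908498 -24.79938125 404.75100735] [ 3.14149339e+00 -2.40493872e-04  2.70844941e-01] [ 0.47945712 -0.68121436 -0.18158936] cam [578.  -2. 385.]
0.73 20552 9221 ((508.69146728515625, 27.662742614746094), (100.48743438720703, 191.04307556152344), 4.1697893142700195)
```

View pics/w1.png

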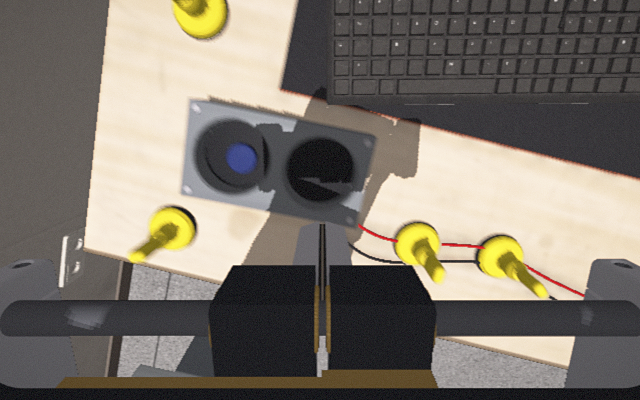

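The wrist view agrees: the blue disc shows in the +y well at (240,157), and the -y well at (320,168) looks clear. I'll go down in the -y well's middle.

```bash
python3 -m creep '{"slide":[[0.3,0.4,-3],[0,0,-3.5],[0,0,-3.5],[0,0,-3.5],[0,0,-3],[0,0,-0.5],[0,0,0],[0,0,0]],"turn":[0,0,0,0,0,0,0,0],"claw":[0,0,0,0,0,0,0,0]}' 
python3 -m creep '{"slide":[[0,0,-0.2],[0,0,-0.2],[0,0,-0.2],[0,0,0]],"turn":[0,0,0,0],"claw":[0,0,0,0]}'
```

```text
clock: 3.7
eef_pos: [510.4, -22.1, 235.9]
eef_rot: [3.141, -0.002, 0.271]
wrist_force: [0.0, -0.4, -0.1]
finger_gap: 0.7
finger_force: 0.0
clock: 4.2
eef_pos: [510.1, -21.9, 228.5]
eef_rot: [-3.141, 0.0, 0.271]
wrist_force: [0.2, -0.1, -0.5]
finger_gap: 0.2
finger_force: 0.0
```

```bash
python3 -m creep '{"slide":[[0,0,-0.2],[0,0,-0.2],[0,0,0]],"turn":[0,0,0],"claw":[0,0,0]}'
python3 -m creep '{"slide":[[0,0,-0.2],[0,0,0]],"turn":[0,0],"claw":[0,0]}'
python3 -m creep '{"slide":[[0,0,-0.2],[0,0,0]],"turn":[0,0],"claw":[0,0]}'
```

```text
clock: 4.58
eef_pos: [510.1, -22.0, 224.4]
eef_rot: [-3.141, 0.0, 0.271]
wrist_force: [-0.4, -0.5, -0.0]
finger_gap: 0.5
finger_force: 0.0
clock: 4.82
eef_pos: [510.1, -22.0, 222.5]
eef_rot: [-3.141, 0.0, 0.271]
wrist_force: [0.3, -0.5, -0.5]
finger_gap: 0.5
finger_force: 0.0
clock: 5.08
eef_pos: [510.1, -21.9, 220.5]
eef_rot: [-3.142, 0.0, 0.271]
wrist_force: [0.2, -1.0, -0.4]
finger_gap: 0.8
finger_force: 0.0
```

Tips are at about 21.5 with no contact, so already below the disc's top (27). I'll continue to the floor.

```bash
python3 -m creep '{"slide":[[0,0,-0.2],[0,0,0]],"turn":[0,0],"claw":[0,0]}'
python3 -m creep '{"slide":[[0,0,-0.15],[0,0,0]],"turn":[0,0],"claw":[0,0]}'
python3 -m creep '{"slide":[[0,0,-0.1],[0,0,0]],"turn":[0,0],"claw":[0,0]}'
```

```text
clock: 5.32
eef_pos: [510.1, -22.0, 218.5]
eef_rot: [-3.142, 0.0, 0.271]
wrist_force: [-0.3, -0.4, -0.3]
finger_gap: 0.4
finger_force: 0.0
clock: 5.58
eef_pos: [510.2, -21.9, 217.5]
eef_rot: [3.142, -0.0, 0.271]
wrist_force: [-1.6, 0.5, 5.5]
finger_gap: -0.2
finger_force: 2.8
clock: 5.82
eef_pos: [510.2, -21.9, 217.4]
eef_rot: [3.141, -0.0, 0.271]
wrist_force: [-8.4, 0.8, 19.8]
finger_gap: 0.6
finger_force: 9.5
```

Contact came at TCP z 217.4, with the tip at 18.4 mm. That is the bare floor, so the -y well is clear. Now to the lifter.

```bash
python3 -m creep '{"slide":[[0,0,2],[0,0,3.5],[0,0,4],[0,0,4],[-1,-2,3],[-1,-3.5,1],[-1,-3.5,0],[-1,-3.5,0]],"turn":[0,0,0,0,0,0,0,0],"claw":[0,0,0,0,0,0,0.3,0.55]}'
python3 -m creep '{"slide":[[-1,-3.5,0],[-1,-3.5,0],[-1,-3,0],[0,-1.8,0],[0,0,0],[0,0,0]],"turn":[0,0,0,0,0,0],"claw":[0.55,0.55,0.55,0.55,0.55,0.55]}'
cat > l.py <<'E'
from h import *
s=manip.read_state(); p,d,K,T,c=snap("wrist"); P=pts(d,K,T); save(p,"w2")
print(s["clock"],s["eef_pos"],s["eef_rot"],s["wrist_force"],s["finger_gap"])
for r in manip.cut_out("lifter","wrist"):
    m=cv2.dilate(r["mask"].astype(np.uint8),np.ones((5,5)))>0; X=P[m]; t=X[(X[:,2]>84)&(X[:,2]<94)]
    b=X[(X[:,2]>4)&(X[:,2]<50)]
    print(r["score"],np.round(r["position"]),len(t),t.mean(0).round(1) if len(t) else 0,cv2.minAreaRect(t[:,:2].astype(np.float32)) if len(t)>5 else 0, np.round((b.min(0)+b.max(0))/2,1) if len(b) else 0)
E
python3 l.py
```

```text
clock: 6.82
eef_pos: [469.6, -147.9, 391.3]
eef_rot: [3.141, -0.0, 0.271]
wrist_force: [0.4, 0.6, 0.2]
finger_gap: 17.3
finger_force: 0.0
clock: 7.58
eef_pos: [440.5, -264.2, 391.0]
eef_rot: [-3.141, 0.0, 0.271]
wrist_force: [1.1, 0.6, 0.6]
finger_gap: 51.6
finger_force: 0.0
7.575 [ 440.49110106 -264.19160824  391.04407822] [-3.14127566e+00  2.68598465e-05  2.71451499e-01] [1.06633868 0.55461668 0.60133158] 51.61162570528689
0.95 [330. 152.] 228 [ 463.3 -266.6   87.9] ((462.9414367675781, -266.718017578125), (17.64243507385254, 10.75839614868164), 50.757625579833984) [ 463.6 -266.2   27. ]
0.81 [235. 139.] 243 [ 451.8 -162.6   87.9] ((451.1768493652344, -162.12503051757812), (17.613597869873047, 10.823464393615723), 3.824397087097168) [ 450.7 -161.1   27. ]
```

View pics/w2.png

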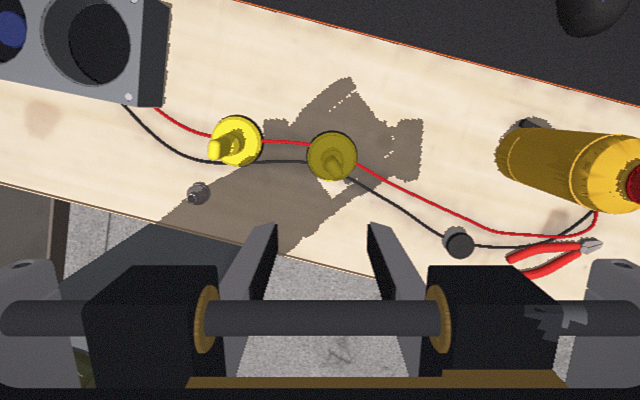

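The lifter stem is at wrist (330,152), world (463,-267), with its 12 mm side at 141°. A +0.616 rad turn lines the fingers up with it. The bottle (570,165) and the neighbouring lifter (235,139) are clear.

```bash
python3 -m creep '{"slide":[[1,-0.1,0],[1.2,-0.2,-1],[0,0,-2],[0,0,-2],[0,0,-1],[0,0,0],[0,0,0]],"turn":[0.154,0.154,0.154,0.154,0,0,0],"claw":[0.55,0.55,0.55,0.55,0.55,0.55,0.55]}'
python3 - <<'E'
from h import *
s=manip.read_state(); print(s["eef_pos"],s["eef_rot"],s["wrist_force"])
p,d,K,T,c=snap("wrist");save(p,"w3")
E
```

```text
clock: 8.55
eef_pos: [462.3, -267.9, 332.0]
eef_rot: [3.14, -0.0, 0.885]
wrist_force: [0.3, 0.5, 0.1]
finger_gap: 51.4
finger_force: 0.0
[ 462.29729132 -267.88201078  331.96171705] [ 3.14044892e+00 -1.07917220e-04  8.85045932e-01] [0.34986597 0.49251189 0.09296671]
```

View pics/w3.png

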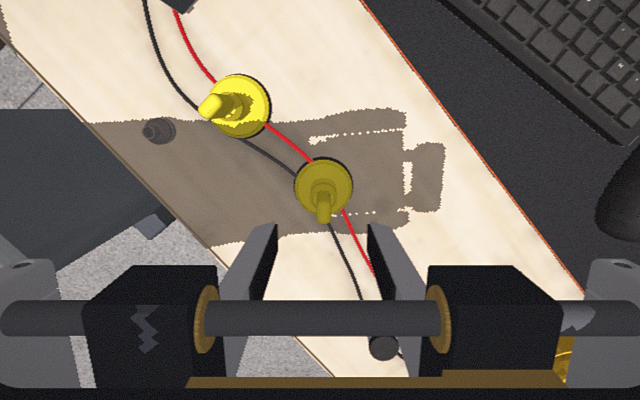

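The stem at (323,205) is centred between the fingers, at (262,240) and (383,240), and aligned with them. I'll descend and grip.

```bash
python3 -m creep '{"slide":[[0,0,-2],[0,0,-2],[0,0,-2],[0,0,-1.7],[0,0,0],[0,0,0],[0,0,0],[0,0,0]],"turn":[0,0,0,0,0,0,0,0],"claw":[0.5,0.4,0.35,0.35,0.3,0.15,0,0]}' 15
python3 -m creep '{"slide":[[0,0,0],[0,0,0],[0,0,0],[0,0,0.5],[0,0,1],[0,0,2],[0,0,2],[0,0,0]],"turn":[0,0,0,0,0,0,0,0],"claw":[0,0,0,0,0,0,0,0]}'
```

```text
clock: 9.6
eef_pos: [462.2, -268.0, 254.7]
eef_rot: [3.141, -0.0, 0.887]
wrist_force: [0.2, 0.2, 2.7]
finger_gap: 11.1
finger_force: 15.0
clock: 10.6
eef_pos: [462.2, -268.0, 310.7]
eef_rot: [3.139, -0.0, 0.887]
wrist_force: [-0.3, -0.5, -0.8]
finger_gap: 10.8
finger_force: 15.0
```

```bash
python3 -m creep '{"slide":[[0,0,2],[0,0,2.5],[0,0,2],[0.5,2,0],[0.8,3.5,0],[0.8,3.5,0],[0.8,3.5,0],[0.8,3.5,0]],"turn":[0,0,0,0,0,0,0,0],"claw":[0,0,0,0,0,0,0,0]}'
python3 -m creep '{"slide":[[0.8,3.5,0],[0.3,3,0],[0,1.6,0],[0.05,0.55,0],[0,0,-2],[0,0,-1.5],[0,0,0],[0,0,0]],"turn":[0,0,0,0,0,0,0,0],"claw":[0,0,0,0,0,0,0,0]}'
python3 - <<'E'
from h import *
s=manip.read_state(); print(s["eef_pos"],s["eef_rot"],s["wrist_force"],s["finger_gap"])
p,d,K,T,c=snap("wrist");save(p,"w4")
P=pts(d,K,T); 
for r in manip.cut_out("lifter","wrist")[:1]:
    X=P[r["mask"]];X=X[np.isfinite(X[:,2])];print(r["position"],np.round((X.min(0)+X.max(0))/2,1),X.min(0).round(),X.max(0).round())
E
```

```text
clock: 11.6
eef_pos: [499.1, -105.7, 372.6]
eef_rot: [-3.14, 0.001, 0.887]
wrist_force: [0.2, 0.1, 0.4]
finger_gap: 10.8
finger_force: 15.0
clock: 12.6
eef_pos: [510.7, -21.7, 339.6]
eef_rot: [3.141, -0.0, 0.886]
wrist_force: [0.1, 0.0, 0.5]
finger_gap: 11.2
finger_force: 15.0
[510.73533435 -21.69576495 339.57788115] [ 3.14120829e+00 -2.57485117e-04  8.86393941e-01] [0.07619557 0.00704086 0.5300677 ] 11.190109570861702
[320.8, 206.0] [490.2 -44.9  88.1] [441. -99.  -1.] [539.   9. 177.]
```

View pics/w4.png

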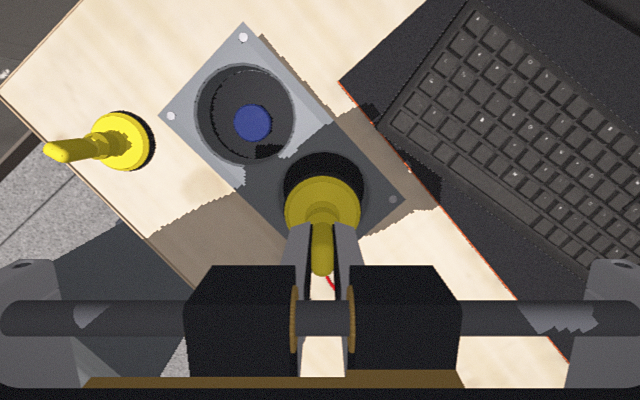

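The lifter (320,206) hangs upright, with its cup centred over the clear well (325,190). I'll lower it, watching the force.

```bash
python3 -m creep '{"slide":[[0,0,-1.5],[0,0,-1.5],[0,0,-1],[0,0,-0.5],[0,0,0]],"turn":[0,0,0,0,0],"claw":[0,0,0,0,0]}'
python3 -m creep '{"slide":[[0,0,-0.8],[0,0,-0.8],[0,0,-0.3],[0,0,0]],"turn":[0,0,0,0],"claw":[0,0,0,0]}'
```

```text
clock: 13.32
eef_pos: [510.7, -21.5, 293.9]
eef_rot: [-3.141, 0.0, 0.887]
wrist_force: [0.1, 0.5, -0.7]
finger_gap: 11.1
finger_force: 15.0
clock: 13.82
eef_pos: [510.6, -21.5, 274.9]
eef_rot: [-3.141, 0.0, 0.887]
wrist_force: [-0.5, 0.2, -1.3]
finger_gap: 10.7
finger_force: 15.0
```

```bash
python3 -m creep '{"slide":[[0,0,-0.15],[0,0,0]],"turn":[0,0],"claw":[0,0]}'
python3 -m creep '{"slide":[[0,0,-0.1],[0,0,0]],"turn":[0,0],"claw":[0,0]}'
```

```text
clock: 14.08
eef_pos: [510.6, -21.5, 273.7]
eef_rot: [3.142, -0.0, 0.887]
wrist_force: [-0.1, -0.8, -0.7]
finger_gap: 10.9
finger_force: 15.0
clock: 14.32
eef_pos: [510.6, -21.5, 272.7]
eef_rot: [3.141, -0.0, 0.887]
wrist_force: [-0.7, 1.0, -0.3]
finger_gap: 10.8
finger_force: 15.0
```

```bash
python3 -m creep '{"slide":[[0,0,-0.1],[0,0,0]],"turn":[0,0],"claw":[0,0]}'
```

```text
clock: 14.58
eef_pos: [510.7, -21.4, 272.6]
eef_rot: [3.141, -0.0, 0.887]
wrist_force: [-4.3, 0.6, 12.9]
finger_gap: 11.0
finger_force: 15.0
```

The cup is on the floor at the expected height, so I'll release and retreat.

```bash
python3 -m creep '{"slide":[[0,0,0.1],[0,0,0],[0,0,0],[0,0,0],[0,0,0],[0,0,0],[0,0,0],[0,0,0]],"turn":[0,0,0,0,0,0,0,0],"claw":[0.14,0.18,0.25,0.35,0.45,0.5,0.5,0.5]}'
python3 -m creep '{"slide":[[0,0,1],[0,0,2],[0,0,3],[0,0,3],[0,0,3],[0,0,2],[-1,0,0],[0,0,0]],"turn":[0,0,0,0,0,0,0,0],"claw":[0.5,0.5,0.5,0.5,0.5,0.5,0.5,0.5]}'
python3 - <<'E'
from h import *
a=[]
p,d,K,T,c=snap("wrist");a.append(p);P=pts(d,K,T)
for r in manip.cut_out("lifter","wrist"):
    X=P[cv2.dilate(r["mask"].astype(np.uint8),np.ones((3,3)))>0];t=X[X[:,2]>98]; b=X[(X[:,2]>60)&(X[:,2]<70)]
    if len(t): print(r["position"],t.mean(0).round(1),t[:,2].max(),b.mean(0).round(1) if len(b) else 0)
p,d,K,T,c=snap("scene");a.append(cv2.resize(p[130:330,200:520],(640,400)))
save(cv2.resize(np.vstack(a),(480,600)),"end")
E
```

```text
clock: 15.58
eef_pos: [510.6, -21.5, 272.6]
eef_rot: [3.142, 0.0, 0.887]
wrist_force: [-0.4, 0.4, 0.6]
finger_gap: 47.2
finger_force: 0.0
clock: 16.58
eef_pos: [499.9, -21.4, 412.1]
eef_rot: [-3.141, 0.0, 0.887]
wrist_force: [0.6, 0.2, -0.1]
finger_gap: 46.8
finger_force: 0.0
[357.4, 279.5] [516.5 -30.3 267.9] 322.9692706424499 [ 456.9 -157.    63.6]
[327.2, 163.1] [510.7 -18.9 105.2] 108.2690609541695 [511.9 -16.3  65.6]
```

View pics/end.png

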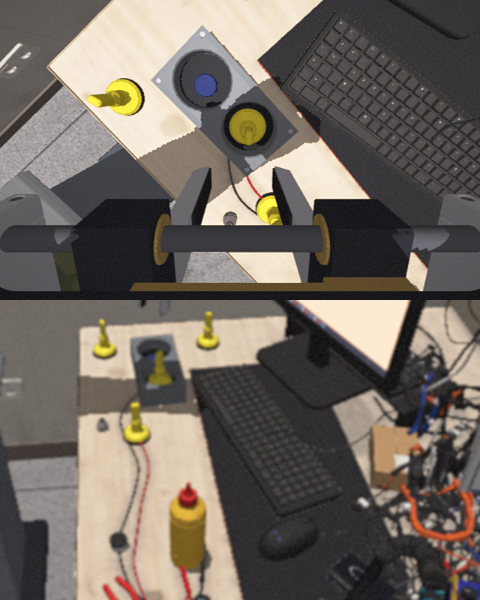

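The lifter stands upright in the clear well, at (247,127) in the picture, with its stem top at 107 mm (18 + 89). The disc is in the other well at (206,86), the bottle is still standing at (187,525), and the gripper is clear.

```bash
python3 -c "
from cell import manip
print(manip.sign_off())"
```

```text
the job is handed in; nothing more can be done
None
```

I touched down in the -y well, felt bare floor, parked the lifter upright in it and let go; the flux bottle is still standing, and the job is handed in at about 17 s on the robot's clock.

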